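# Set a pipe centring head to its mark and hold it for the punch

## Robot

A 6-joint arm with a two-finger parallel gripper is mounted at the origin on a cart in front of the work surface, level with it; the furniture and walls round the work are solid. World frame = base frame: x ahead of the robot, y to its left, z up, the work surface at z = 0. Lengths are in m, angles in rad, forces in N, time in s.
With the tool pointing down it reaches from about 0.35 to 0.775 m from the base axis. Payload 5.5 kg.
Tool frame: the origin (TCP) lies at the very end of the fingers, on their centre line; the grasp point (between the pads) lies 19 mm behind it; z points along the fingers, y is the line along which they close (so a half turn about z gives the same grasp; the last joint's range is limited). The gripper opens to 85 mm and grips with 20 to 120 N. Pads are 22 mm wide; open, the fingers measure 114 mm over their backs; the gripper's body (76 mm by 85 mm) begins 54 mm behind the grasp point. The pads swing forward as they close: fully open they stand 13 mm farther back than shut.
Start: joints at [1.142, 0.313, 0.046, 1.304, 0, 1.431], TCP at [0.164, 0.551, 0.231] pointing down, gripper open.
Joint ranges: [-2.76, 2.76], [-0.86, 1.69], [-1.03, 1.26], [-2.2, 2.34], [-1.47, 1.5], [-3.14, 3.14]. Speed limits (rad/s): [2.57, 2.57, 3.14, 3.14, 3.14, 3.14].

## Interface

Orientations are given as a unit quaternion [w, x, y, z].
In Python, from workcell import env, cams, ticket, spotter gives the robot as it stands.
- The arm moves only by the tool jog_arm, never from a script. Its argument "increments" is a list that holds one entry, the list of rows, each a list of 7 numbers: the shift along the tool's x, y, z in units of 0.25 m (1.0 is 0.25 m), then the turn, a rotation vector about the tool's x, y, z in units of 180 degrees (1.0 is 180 degrees), then the closure in counts, from 0 (fully open) to 255 (shut). A call has 1 to 20 rows; each row shifts and turns the commanded pose from where the row before left it, along the tool's axes as they then stand; what a row does not reach is not made up. A row lasts 1/10 s, in which the tool goes at most 50 mm and 8.59 degrees, less where a joint would pass 70% of its speed; a pose out of reach is approached as far as the arm can. A call with a number of a shift or a turn outside -1 to 1 is refused whole. A call with a gripper value outside its range is refused whole. The fingers move at their own pace and stop on an object; "force" is the grip in N (left out, the last holds). Time passes only in rows, so rows that do not move let the fingers close. It gives the time, the measured TCP pose, the force, the opening and the grip force at its end, in the units of the state.
- env.get_state(): the state, without advancing time (a new reading comes with each control period).
- cams.read_camera(name): name is "scene" or "top" or "wrist"; returns a dict with "pixels" (400x640x3 uint8, red, green, blue), "fx", "fy", "cx", "cy" (pixels), "xyz" and "attitude" of the camera in the world; the wrist camera has in their place "mount" (4x4, takes a point from camera to tool coordinates, whose origin is the TCP and whose axes are the flange's). Camera axes: x right, y down, z forward; pixel columns grow to the right and rows downward; lengths in m; the calibration is good to about 2 mm. A picture is of the moment at which its call begins: read the wrist's pose just before it. There is no depth.
- ticket.hand_in(): hands the job in; it is judged then, once.
Trained networks look in the newest picture that a camera, given by its name, has taken for a name from the list of things; names that differ only in an ending like _2 or _b are one class to them, and where a whole thing is asked for, a point or a joint stands for the part that bears it (a point fixed in the world has none). Each returns a list of dicts, best first, with "conf" (0 to 1); they miss things now and then, are a little off and sometimes report something else, mostly with a low value. They report only what shows in the picture. A call takes as long as a camera call. They do not tell look-alikes from the thing itself.
- spotter.find_in(target, camera): "uv" ([column, row] in pixels, amid what is visible of it).
- spotter.cut_out(target, camera): "region" (400x640 bool, what is visible of it) and "uv" ([column, row] in pixels, amid what is visible of it).
- spotter.landmark_of(target, camera): "uv" ([column, row] in pixels: a listed point, or the origin of a listed thing).
The state is a dict: "clock": time; "joint_pos": joint angles; "qvel": joint speeds; "tau": joint torques, N m; "tcp_pos": TCP position; "orientation": TCP orientation; "wrist_force": force on the tool from outside, world axes, zero at the start; "ft_torque": the same for the moment, N m; "finger_gap": finger opening in m; "grip_force": force on a finger pad.
Only numpy, scipy, OpenCV 4.12 (cv2) and the standard library are available. Lean on these libraries where they do the work, as an engineer would, in place of code of your own. Each camera call takes 0.05 s, during which the arm holds its last target. There are 200 camera calls.

## Task

Pick up the pipe centring head by its blue grip and set it astride the clamped pipe with its dial towards the robot, on the open stretch in front of the brass stop collar and clear of it; then run it along the pipe until it touches the collar, without shoving the collar along. Rock it round the pipe until the hanging needle comes to rest on the red tab, and finish while still holding it there, seated on the pipe and against the collar, ready for the punch; leave the other tools where they lie.

Things in the scene. Friction and masses are not known exactly. Their poses are not given: they have to be found in the camera images.
- head: Pipe centring head, loose, 0.4 kg, 136 mm tall, 92 mm wide (y), x from -44 to +42; starts upright on the bench. Origin: mid-width at the level of its feet; z up; x points away from the dial. Below: an upside-down 90 degree V saddle (feet 68 mm apart inside) that fits astride the pipe and centres itself (slick nylon runners, friction 0.16). Seated, the pipe's axis runs along the head's x, 10 mm below the origin (z = -10).
- head_grip (a point): Middle of the place to grip: the blue upright punch guide at the rear of the head, centred on x = +24, y = 0 of the head, 24 mm wide in y, 26 mm in x, from z = 53 to 126; this point is at z = 100. Same axes as the head. Above it only the steel punch head, 15 mm across, to z = 135. Grip across y.
- head_dial (a point): Centre of the dial's white face (x = -39, z = 93 of the head; same axes); it looks to the head's -x. Black housing 86 mm across, from x = -44 to -16. A tick every 10 degrees over the upper half, a long one every 30, zero at the top.
- head_seat (a point): Point of the head on its flat rear end (x = +42, the face that meets the collar) where the pipe's axis passes when the head is seated: x = +42, y = 0, z = -10 in the head's frame, same axes.
- needle (a joint): Reading of the black hanging needle, rad: weighted below, it swings freely about the dial's centre and settles plumb in one to two seconds (bearing friction may leave it 1 degree off). 0 = dial zero, positive = clockwise as seen facing the dial (about the head's +x). With the head rocked by a about its +x the needle settles at -a.
- tab (a joint): Where the red tab on the dial's rim is set, rad, same zero and sense as the needle: 0.2 to 0.55, clockwise of zero; it stays as set. So the head must be rocked by that angle with its top to the left as seen facing the dial (by minus the angle about its +x). Tab 4.4 mm wide, 38 mm from the dial's centre.
- pipe: Steel pipe, 60 mm outside diameter, 360 mm long, level in two V-blocks with yoke clamps, all fixed. Origin on the bench below its middle; x along the pipe away from the robot; axis 85 mm above the bench. V-blocks 100 mm and yokes 118 mm wide, screw tops 162 mm above the bench, stand at x = -150 and +150, each 45 mm long: the pipe is free from x = -127 to the collar.
- pipe_axis (a point): Middle of the pipe on its axis, 85 mm above the bench; x along the pipe away from the robot, z up.
- collar_face (a point): Centre, on the pipe's axis, of the near face of the brass stop collar (86 mm across, 18 mm thick, ring round the pipe), 35 to 95 mm beyond the pipe's middle; same axes as the pipe. The collar is only lightly clamped: it slides along the pipe when pushed with more than about 18 N.
- tape_measure: Yellow tape measure, 37x83x64 mm, standing on the bench; leave alone. Origin under its middle.
- paint_marker: Yellow and white paint marker, 126 mm long, 16 mm thick, lying; leave alone. Origin under its middle.
- c_clamp_b: Blue C-clamp, 116x117x19 mm, lying; leave alone. Origin under its middle.
- pliers_red: Red-handled pliers, 173 mm long, lying; leave alone. Origin under its middle.
- needle_hub (a point): Dial centre, turning with the needle: its z axis points along the needle.
- tab_hub (a point): Dial centre, turned with the red tab: its z axis points from the dial's centre to the tab.
Things that resemble listed ones, but are neither listed nor needed, are in the scene too. Of the things that look like the head, the largest one is meant.

How it is judged:
By the outcome, as a careful person would: the job done as asked, in the order asked, and still so for the second after the job is handed in, while the arm keeps its last pose, push and grip.
It also fails if it takes over 45 s, if anything falls off the work surface, if the arm or the gripper's body presses on something with over 40 N, if the wrist force passes 120 N, or if a joint passes its speed limit or range.

## Working session

There is one attempt and no reset: what is moved stays moved. The work goes in short steps, Python scripts to look and compute and a tool call to move; the robot and the scene stay as the last step left them, time stands still between calls to the robot, and variables do not carry over. Pictures are saved under pics/ and viewed, at most 10 in all, crops included, and the job is handed in when it is done.

Besides the shell and the picture viewer there is one more tool, called after "Emit:" as a command line: name --argument value ..., lists and objects as JSON in quotes. jog_arm: Moves the arm, as the interface text tells. Shifts and turns lie within -1 to 1; 1 stands for 0.25 m of shift or 180 degrees of turn. Its arguments: {"type":"object","properties":{"increments":{"type":"array"},"force":{"type":"number"}},"required":["increments"]}

```bash
ls; mkdir -p pics; cat > h.py <<'E'
import numpy as np, cv2
from scipy.spatial.transform import Rotation as R
from workcell import env, cams, ticket, spotter
def q2R(q): return R.from_quat([q[1],q[2],q[3],q[0]]).as_matrix()
def cam(n):
    s=env.get_state(); c=cams.read_camera(n)
    if n=='wrist':
        T=np.array(c['mount']); Rt=q2R(s['orientation'])
        c['R']=Rt@T[:3,:3]; c['p']=Rt@T[:3,3]+np.array(s['tcp_pos'])
    else:
        a=np.array(c['attitude']); c['R']=q2R(a) if a.size==4 else a.reshape(3,3); c['p']=np.array(c['xyz'])
    return c
def ray(c,uv): 
    d=c['R']@np.array([(uv[0]-c['cx'])/c['fx'],(uv[1]-c['cy'])/c['fy'],1]); return d/np.linalg.norm(d)
def onz(c,uv,z):
    d=ray(c,uv); return c['p']+d*(z-c['p'][2])/d[2]
def proj(c,P):
    q=c['R'].T@(np.array(P)-c['p']); return np.array([c['fx']*q[0]/q[2]+c['cx'],c['fy']*q[1]/q[2]+c['cy']])
def tri(obs):
    A=np.zeros((3,3));b=np.zeros(3)
    for c,uv in obs:
        d=ray(c,uv);M=np.eye(3)-np.outer(d,d);A+=M;b+=M@c['p']
    return np.linalg.solve(A,b)
def save(c,n): cv2.imwrite('pics/'+n,c['pixels'][:,:,::-1])
E
python3 - <<'E'
from h import *
np.set_printoptions(precision=3,suppress=True)
print(env.get_state())
for n in ['scene','top','wrist']:
    c=cam(n); save(c,n+'0.png'); print(n,c['p'],c['R'].tolist(),c['fx'])
    for t in ['head','head_grip','head_dial','head_seat','pipe_axis','collar_face','tab_hub']:
        print(t,[(np.round(d['uv']),round(d['conf'],2)) for d in spotter.landmark_of(t,n)][:4])
E
python3 -c "
import cv2,numpy as np
a=[cv2.imread('pics/%s0.png'%n) for n in ('scene','top')]
cv2.imwrite('pics/st.png',cv2.resize(np.vstack(a),(480,600)))"
```

```text
pics
{'clock': 0.0, 'joint_pos': array([ 1.142,  0.314,  0.045,  1.304, -0.   ,  1.431]), 'qvel': array([-0.   ,  0.001, -0.   ,  0.001,  0.   ,  0.001]), 'tau': array([ -0.   , -48.063,  29.853,   0.019,  -0.   ,   0.   ]), 'tcp_pos': array([0.164, 0.551, 0.23 ]), 'orientation': array([-0.   ,  0.144,  0.99 , -0.001]), 'wrist_force': array([-0.334, -0.45 , -0.6  ]), 'ft_torque': array([-0.039, -0.008, -0.016]), 'grip_force': 0.0, 'finger_gap': 0.08543274892903972}
scene [ 0.041 -0.495  0.893] [[0.7352674240076451, -0.5072611174412557, 0.4495197147238492], [-0.6777520682238344, -0.5559691201045056, 0.4811969155226756], [0.005826595187328837, -0.6584713328782588, -0.7525832542423811]] 422.9759087125703
head [(array([298., 193.]), 0.92), (array([255., 177.]), 0.76), (array([221., 206.]), 0.65)]
head_grip [(array([214., 192.]), 0.92), (array([293., 177.]), 0.79), (array([257., 152.]), 0.61)]
head_dial [(array([222., 186.]), 0.97), (array([305., 182.]), 0.72), (array([238., 161.]), 0.65)]
head_seat [(array([292., 191.]), 0.87), (array([215., 216.]), 0.81)]
pipe_axis [(array([338., 204.])
[... 470 characters left out ...]
rray([277., 192.]), 0.58)]
head_dial [(array([236., 256.]), 0.95), (array([228., 204.]), 0.73), (array([239., 214.]), 0.65), (array([226., 225.]), 0.61)]
head_seat [(array([242., 200.]), 0.85), (array([252., 272.]), 0.84), (array([277., 195.]), 0.83)]
pipe_axis [(array([335., 186.]), 0.93)]
collar_face [(array([336., 173.]), 0.57)]
tab_hub [(array([335., 185.]), 0.66)]
wrist [0.084 0.575 0.374] [[0.28497247581544305, 0.907275644227003, 0.30925975072759254], [0.9585355643100858, -0.26956120950488743, -0.09244634272380375], [-0.0005098826938594544, 0.32278113284815485, -0.9464734968803405]] 328.88913170279926
head []
head_grip []
head_dial []
head_seat []
pipe_axis []
collar_face []
tab_hub []
```

View pics/scene0.png

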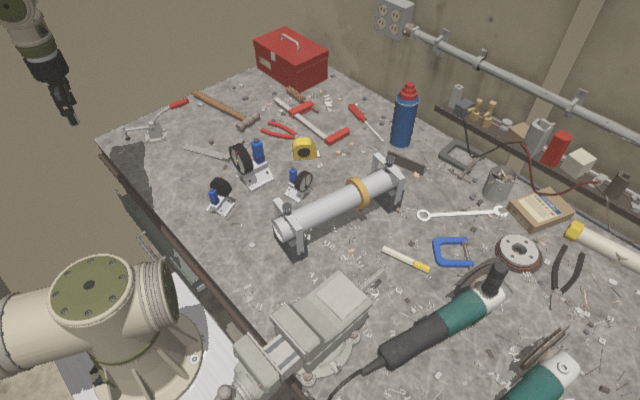

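View pics/top0.png

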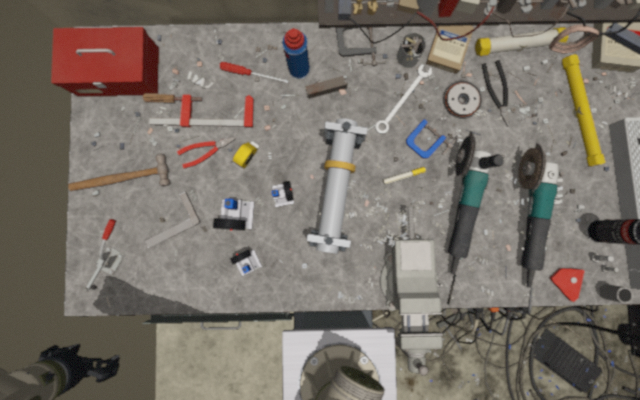

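The scene view shows three head-like things: the large one at (250,162), with the small ones at (220,195) and (298,182). In the top view the large one is at (233,212), dial towards the robot. The pipe runs from (325,245) to (345,130), with its collar at (338,165).

```bash
python3 - <<'E'
from h import *
np.set_printoptions(precision=3,suppress=True)
s=cam('scene');t=cam('top')
def seg(c,name,k=3):
    return [(np.round(d['uv'],1),round(d['conf'],2)) for d in spotter.find_in(name,c)][:k]
for n,c in(('scene',s),('top',t)):
    for x in ['pipe','head']: print(n,x,[(np.round(d['uv'],1),round(d['conf'],2)) for d in spotter.find_in(x,n)])
# blue blob of grip colours & brass
for n,c,box in(('scene',s,(225,135,275,190)),('top',t,(205,190,260,240))):
    x0,y0,x1,y1=box; p=c['pixels'][y0:y1,x0:x1].astype(int)
    m=(p[:,:,2]>p[:,:,0]+40); ys,xs=np.nonzero(m); print(n,'blue',xs.mean()+x0,ys.mean()+y0,xs.min()+x0,xs.max()+x0,ys.min()+y0,ys.max()+y0)
    p=c['pixels'].astype(int)
print('pipe',tri([(s,(338,204)),(t,(335,186))]))
print('grip',tri([(s,(257,152)),(t,(231,203))]))
print('dial',tri([(s,(238,161)),(t,(226,225))]))
print('collar',tri([(s,(356,191)),(t,(336,173))]), 'z85:',onz(t,(336,173),.085),onz(s,(356,191),.085))
a=cv2.resize(s['pixels'][120:250,190:420],None,fx=3.4,fy=3.4,interpolation=cv2.INTER_CUBIC)
b=cv2.resize(t['pixels'][110:260,200:370],None,fx=4,fy=4,interpolation=cv2.INTER_CUBIC)
cv2.imwrite('pics/a.png',a[:,:,::-1]);cv2.imwrite('pics/b.png',b[:,:,::-1])
E
```

```text
scene pipe [(array([335.8, 206.9]), 0.62)]
scene head [(array([254.1, 165.9]), 0.78), (array([297. , 185.1]), 0.68), (array([224.2, 193.2]), 0.62)]
top pipe [(array([335.7, 179.6]), 0.64)]
top head [(array([283.5, 192.9]), 0.93), (array([247.1, 257.6]), 0.78), (array([238.4, 214.9]), 0.74)]
scene blue 257.31976744186045 150.02325581395348 251 263 140 163
top blue 230.54368932038835 203.53398058252426 224 236 198 208
pipe [0.553 0.    0.069]
grip [0.51  0.285 0.085]
dial [0.452 0.299 0.076]
collar [ 0.593 -0.009  0.095] z85: [ 0.587 -0.003  0.085] [ 0.608 -0.008  0.085]
```

View pics/b.png

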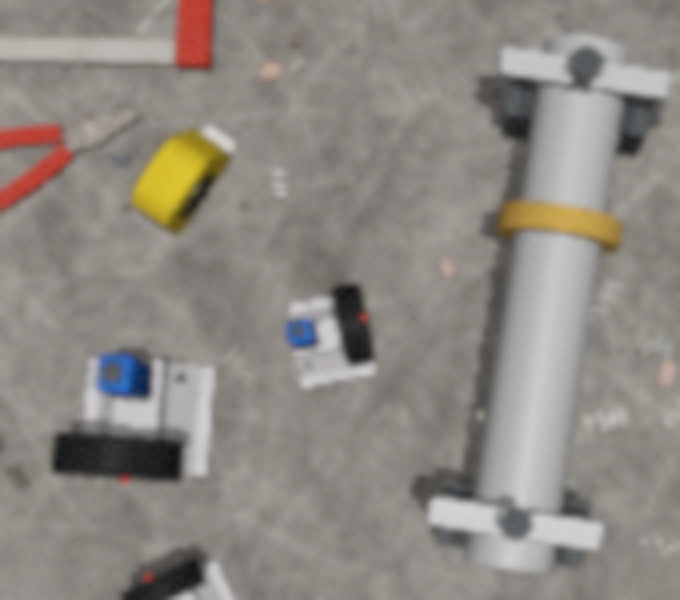

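The top crop shows the large head at yaw of about -4°, its grip at (230.5,203.5), and the pipe leaning slightly right. I'm moving over the head to check from near.

Emit:
jog_arm --increments '[[[-0.15,-0.064,-0.028,0,0,-0.007,0],[-0.15,-0.064,-0.028,0,0,-0.007,0],[-0.15,-0.064,-0.028,0,0,-0.007,0],[-0.15,-0.064,-0.028,0,0,-0.007,0],[-0.15,-0.064,-0.028,0,0,-0.007,0],[-0.15,-0.064,-0.028,0,0,-0.007,0],[-0.15,-0.064,-0.028,0,0,-0.007,0],[-0.15,-0.064,-0.028,0,0,-0.007,0],[-0.15,-0.064,-0.028,0,0,-0.007,0],[-0.15,-0.064,-0.028,0,0,-0.007,0],[0,0,0,0,0,0,0],[0,0,0,0,0,0,0]]]'

```text
clock: 2.7
tcp_pos: [0.5018, 0.3231, 0.3009]
orientation: [-0.0, 0.036, 0.999, 0.0]
wrist_force: [-0.7, 0.4, -0.9]
finger_gap: 0.0855
grip_force: 0.0
```

```bash
python3 - <<'E'
from h import *
np.set_printoptions(precision=4,suppress=True)
s=env.get_state();print(s['clock'],s['tcp_pos'],q2R(s['orientation'])[:,0],s['joint_pos'],s['wrist_force'])
c=cam('wrist');save(c,'w1.png')
L={}
for t in ['head','head_grip','head_dial','head_seat','tab_hub','needle_hub','collar_face','pipe_axis']:
    print(t,[(np.round(d['uv'],1),round(d['conf'],2)) for d in spotter.landmark_of(t,'wrist')][:4])
t=cam('top');
P=[onz(t,u,.162) for u in((328.75,240.5),(346.25,126.25))];print('screws',P,np.degrees(np.arctan2(*(P[1]-P[0])[[1,0]])))
print('grip top',onz(t,(230.5,203),.12),onz(cam('scene'),(257.3,150),.09))
E
```

```text
2.7 [0.5018 0.3231 0.3009] [-0.9975  0.0711  0.0007] [0.4374 0.3526 0.2704 1.4892 0.0004 0.5086] [-0.7414  0.4181 -0.9271]
head [(array([252.7,  33.8]), 0.75), (array([289.8, 143.2]), 0.65), (array([197.2, 188.9]), 0.62)]
head_grip [(array([230.2,   4.8]), 0.9), (array([189.5, 203.4]), 0.89), (array([279.4, 178. ]), 0.8)]
head_dial [(array([253.9,  41.8]), 0.72), (array([157. , 213.2]), 0.71), (array([281.9, 118. ]), 0.68)]
head_seat [(array([238.7,  11.3]), 0.95), (array([216.3, 186.9]), 0.83)]
tab_hub []
needle_hub [(array([253. ,  50.3]), 0.55), (array([281.3, 119.9]), 0.46)]
collar_face [(array([ 51.7, 262.5]), 0.91)]
pipe_axis [(array([ 42.7, 233.5]), 0.86)]
screws [array([0.4052, 0.0218, 0.162 ]), array([ 0.6964, -0.0295,  0.162 ])] -10.000673246522197
grip top [0.5082 0.2771 0.12  ] [0.5105 0.2867 0.09  ]
```

View pics/w1.png

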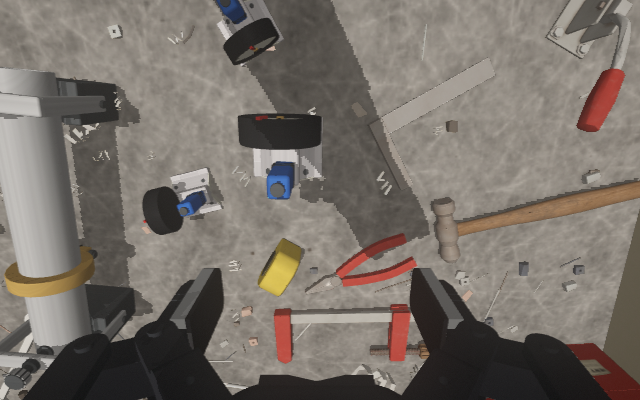

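The wrist view, with image down being +x, shows the large head with its dial rim spanning (238..322,131) and the blue grip top at about (280,183). The fingers are at the bottom.

```bash
python3 - <<'E'
from h import *
np.set_printoptions(precision=4,suppress=True)
c=cam('wrist');p=c['pixels'].astype(int)
x0,y0,x1,y1=225,100,335,215
g=p[y0:y1,x0:x1]
m=(g[:,:,2]>g[:,:,0]+40);ys,xs=np.nonzero(m);print('blue',xs.min()+x0,xs.max()+x0,ys.min()+y0,ys.max()+y0)
br=(g.sum(2)>330)&m
d=(g.max(2)<60); d[60:]=0
n,lab,st,ce=cv2.connectedComponentsWithStats(d.astype(np.uint8));k=1+st[1:,4].argmax();print('dial',st[k],ce[k]+[x0,y0])
ys,xs=np.nonzero(lab==k);pts=np.c_[xs+x0,ys+y0]
for X in (245,260,280,300,315):
    q=pts[pts[:,0]==X][:,1];print(X,q.min(),q.max())
l,r=onz(c,(238.5,131),.093),onz(c,(322,131),.093);print(l,r,np.linalg.norm(l-r),(l+r)/2,'yaw',np.degrees(np.arctan2(-(r-l)[0],(r-l)[1])))
print('grip',onz(c,(279.4,178),.1),onz(c,(280,183),.126),onz(c,(278,189),.135))
a=cv2.resize(p[y0:y1,x0:x1].astype(np.uint8),None,fx=5,fy=5,interpolation=cv2.INTER_NEAREST);cv2.imwrite('pics/w1c.png',a[:,:,::-1])
print('collar',onz(c,(51.7,262.5),.085),'pipe',onz(c,(42.7,233.5),.085))
E
```

```text
blue 266 290 162 199
dial [  13   14   83   36 2648] [279.0899 131.9562]
245 115 146
260 115 148
280 114 149
300 115 149
315 116 146
[0.4519 0.2459 0.093 ] [0.4579 0.3334 0.093 ] 0.08768218017673828 [0.4549 0.2896 0.093 ] yaw -3.9133882625076697
grip [0.5036 0.2844 0.1   ] [0.5024 0.2879 0.126 ] [0.5059 0.2865 0.135 ]
collar [ 0.5948 -0.0084  0.085 ] pipe [ 0.5559 -0.0063  0.085 ]
```

View pics/w1c.png

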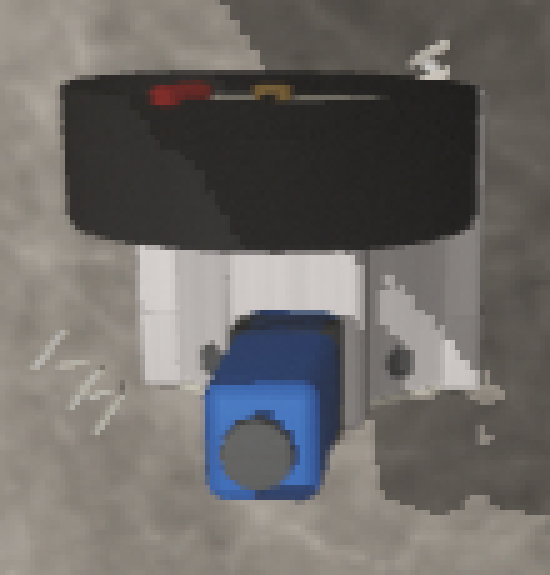

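Emit:
jog_arm --increments '[[[-0.019,-0.074,0.04,0,0,0,0],[-0.019,-0.074,0.08,0,0,0,0],[0,0,0.15,0,0,0,0],[0,0,0.18,0,0,0,0],[0,0,0.16,0,0,0,0],[0,0,0.14,0,0,0,0],[0,0,0.08,0,0,0,0],[0,0,0.04,0,0,0,0],[0,0,0.01,0,0,0,0],[0,0,0,0,0,0,0],[0,0,0,0,0,0,0]]]'

```text
clock: 4.4
tcp_pos: [0.5092, 0.2867, 0.0829]
orientation: [0.001, 0.034, 0.999, 0.001]
wrist_force: [-0.2, 0.3, 0.3]
finger_gap: 0.0857
grip_force: 0.0
```

```bash
python3 - <<'E'
from h import *
np.set_printoptions(precision=4,suppress=True)
s=env.get_state();print(s['clock'],s['tcp_pos'],q2R(s['orientation']),s['wrist_force'])
c=cam('wrist');save(c,'w2.png')
E
```

```text
4.4 [0.5092 0.2867 0.0829] [[-0.9976  0.0688  0.0025]
 [ 0.0688  0.9976  0.0011]
 [-0.0025  0.0012 -1.    ]] [-0.1808  0.3124  0.2542]
```

View pics/w2.png

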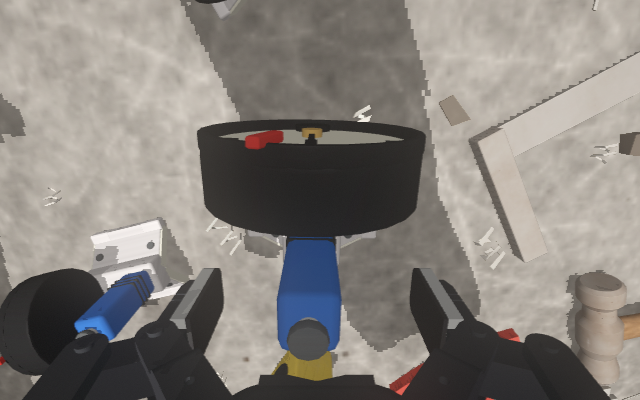

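The grip sits between the fingers, about 2–3 mm toward −y. I'll centre on it and close.

Emit:
jog_arm --increments '[[[0,-0.009,0.004,0,0,0,60],[0,0,0,0,0,0,120],[0,0,0,0,0,0,160],[0,0,0,0,0,0,200],[0,0,0,0,0,0,255],[0,0,0,0,0,0,255],[0,0,0,0,0,0,255],[0,0,0,0,0,0,255]]]' --force 80

```text
clock: 5.25
tcp_pos: [0.5084, 0.284, 0.0806]
orientation: [0.0, 0.034, 0.999, 0.0]
wrist_force: [0.1, 0.3, 3.7]
finger_gap: 0.0231
grip_force: 78.7
```

```bash
python3 - <<'E'
from h import *
np.set_printoptions(precision=4,suppress=True)
s=env.get_state();print(s)
E
```

```text
{'clock': 5.25, 'joint_pos': array([ 0.3717,  0.4125, -0.1917,  0.9656, -0.0001,  0.4407]), 'qvel': array([ 0.0001,  0.0007, -0.0002,  0.0001, -0.0003,  0.0002]), 'tau': array([  0.6509, -48.9284,  25.4078,   0.3002,   0.2632,   0.0099]), 'tcp_pos': array([0.5084, 0.284 , 0.0806]), 'orientation': array([0.0005, 0.0345, 0.9994, 0.0001]), 'wrist_force': array([0.1347, 0.308 , 3.6896]), 'ft_torque': array([-0.1365, -0.151 ,  0.0119]), 'grip_force': 78.72423648834229, 'finger_gap': 0.02307293039189819}
```

Emit:
jog_arm --increments '[[[0,0,-0.05,0,0,0,255],[0,0,-0.1,0,0,0,255],[0,0,-0.15,0,0,0,255],[0,0,-0.15,0,0,0,255],[0,0,-0.15,0,0,0,255],[0,0,-0.15,0,0,0,255],[0,0,-0.05,0,0,0,255],[-0.0206,-0.113,0,0,0,0,255],[-0.0206,-0.113,0,0,0,0,255],[-0.0206,-0.113,0,0,0,0,255],[-0.0206,-0.113,0,0,0,0,255],[-0.0206,-0.113,0,0,0,0,255],[-0.0206,-0.113,0,0,0,0,255],[-0.0206,-0.113,0,0,0,0,255],[-0.0206,-0.113,0,0,0,0,255],[-0.0206,-0.113,0,0,0,0,255],[-0.0206,-0.113,0,0,0,0,255],[0,0,0,0,0,0.016,255],[0,0,0,0,0,0.016,255],[0,0,0,0,0,0,255]]]'

```text
clock: 7.25
tcp_pos: [0.5391, -0.0015, 0.2798]
orientation: [-0.001, 0.085, 0.996, 0.0]
wrist_force: [-0.5, 0.1, -4.5]
finger_gap: 0.0234
grip_force: 79.8
```

```bash
python3 - <<'E'
from h import *
np.set_printoptions(precision=4,suppress=True)
s=env.get_state();print(s['clock'],s['tcp_pos'],q2R(s['orientation']),s['wrist_force'],s['finger_gap'],s['joint_pos'])
c=cam('wrist')
for n in ['collar_face','pipe_axis','head_dial','head_grip','needle_hub','tab_hub']: print(n,[(np.round(d['uv'],1),round(d['conf'],2)) for d in spotter.landmark_of(n,'wrist')][:3])
t=cam('top'); sc=cam('scene')
for n in ['collar_face','pipe_axis','head_dial','head','head_grip']: print(n,[(np.round(d['uv'],1),round(d['conf'],2)) for d in spotter.landmark_of(n,'top')][:3],[(np.round(d['uv'],1),round(d['conf'],2)) for d in spotter.landmark_of(n,'scene')][:3])
w=c['pixels']; tt=cv2.resize(t['pixels'][100:260,260:420],(400,400),interpolation=cv2.INTER_CUBIC)
ss=cv2.resize(sc['pixels'][100:260,230:430],(400,320),interpolation=cv2.INTER_CUBIC)
im=np.zeros((600,800,3),np.uint8); im[:250,:400]=cv2.resize(w,(400,250)); im[250:570,:400]=ss; im[:400,400:]=tt
cv2.imwrite('pics/m3.png',im[:,:,::-1])
# collar by colour in top
p=t['pixels'].astype(int);m=(p[:,:,0]-p[:,:,2]>60)&(p[:,:,1]-p[:,:,2]>20);m[:, :320]=0;m[:,355:]=0;m[:150]=0;m[200:]=0
ys,xs=np.nonzero(m);print(xs.min(),xs.max());
for X in range(324,354,4):
    q=ys[xs==X]
    if len(q):print(X,q.min(),q.max())
E
```

```text
7.25 [ 0.5391 -0.0015  0.2798] [[-0.9856  0.1694 -0.0022]
 [ 0.1694  0.9856  0.0007]
 [ 0.0023  0.0004 -1.    ]] [-0.4708  0.1031 -4.5451] 0.02338516415074089 [-0.152   0.2358  0.0601  1.3974  0.0004  0.0182]
collar_face [(array([513. , 214.4]), 0.26)]
pipe_axis []
head_dial [(array([316.6, 138.3]), 0.71), (array([433.5, 158.9]), 0.68)]
head_grip [(array([473. , 142.8]), 0.88), (array([315.5, 291.9]), 0.59)]
needle_hub [(array([320.2, 135.6]), 0.83), (array([318.1, 140.5]), 0.46)]
tab_hub []
collar_face [] [(array([355.2, 192.4]), 0.71)]
pipe_axis [] [(array([338.8, 202.2]), 0.91), (array([454.7, 257.6]), 0.55)]
head_dial [(array([240.9, 255.5]), 0.7), (array([287.3, 189.4]), 0.64)] [(array([222.1, 186.9]), 0.79), (array([314.1, 151.6]), 0.74), (array([305.8, 181.3]), 0.62)]
head [(array([246.7, 261.2]), 0.84), (array([283.6, 193.8]), 0.61)] [(array([298.4, 192.6]), 0.85), (array([325.3, 173.9]), 0.74), (array([224.9, 206.2]), 0.61)]
head_grip [(array([243.8, 268.9]), 0.97), (array([273.8, 194.7]), 0.81)] [(array([336.9, 142.8]), 0.98), (array([293.4, 174.8]), 0.85), (array([212. , 191.6]), 0.56)]Traceback (most recent call last):
  File "<stdin>", line 14, in <module>
    return umr_minimum(a, axis, None, out, keepdims, initial, where)
ValueError: zero-size array to reduction operation minimum which has no identity
```

View pics/m3.png

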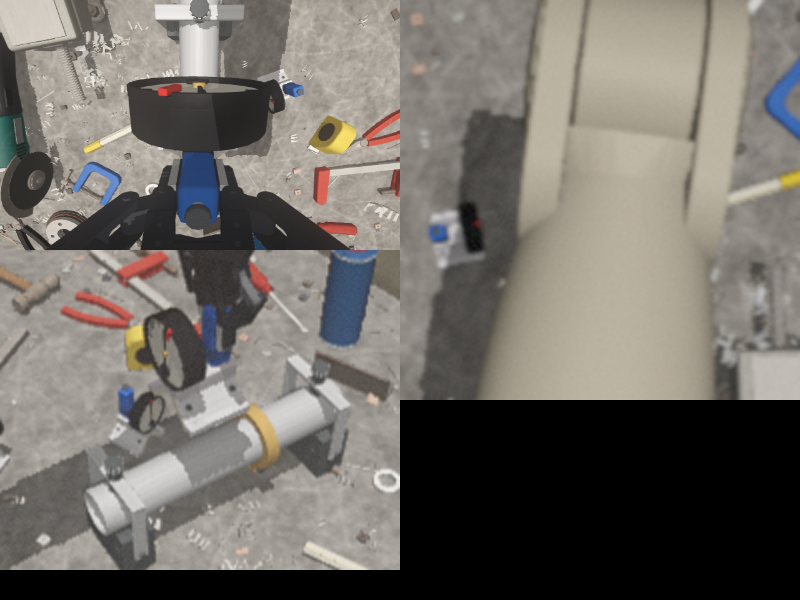

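Wrist view (top left): pipe and near screw at x≈320 full-res, directly in line with the held head. Scene view: the head hangs above the pipe in front of the collar. Next I'll measure the pipe line in the wrist image.

```bash
python3 - <<'E'
from h import *
np.set_printoptions(precision=4,suppress=True)
c=cam('wrist');g=cv2.cvtColor(c['pixels'],cv2.COLOR_RGB2GRAY).astype(int)
pts=[]
for r in range(40,116,8):
    row=cv2.GaussianBlur(g[r-2:r+3].astype(np.float32),(5,5),0).mean(0); d=np.diff(row)
    L=270+np.argmax(np.abs(d[270:312]));Rr=328+np.argmax(np.abs(d[328:370])); 
    # dist-based expected width
    P=onz(c,((L+Rr)/2,r),.085); print(r,L,Rr,P)
    pts.append(P)
print('screw',onz(c,(320,16),.162))
t=cam('scene');print(proj(t,[.551,-.004,.085]))
# collar colour in scene
p=t['pixels'].astype(int);m=(p[:,:,0]-p[:,:,2]>60)&(p[:,:,1]-p[:,:,2]>20);m[:, :335]=0;m[:,380:]=0;m[:170]=0;m[225:]=0
ys,xs=np.nonzero(m)
print('collar px',xs.min(),xs.max(),ys.min(),ys.max(),xs.mean(),ys.mean())
u=np.array([np.cos(np.radians(-10)),np.sin(np.radians(-10)),0])
for s in (.035,.045,.055,.065,.075): 
    P=np.array([.551,-.004,.085])+u*(s+.009); print(s,proj(t,P),proj(t,P+[0,0,.043]))
E
```

```text
40 286 350 [0.4139 0.0221 0.085 ]
48 286 349 [0.4205 0.0205 0.085 ]
56 286 349 [0.4273 0.0194 0.085 ]
64 286 349 [0.4342 0.0182 0.085 ]
72 290 348 [0.4414 0.0184 0.085 ]
80 289 348 [0.4484 0.0168 0.085 ]
88 289 358 [0.4563 0.0203 0.085 ]
96 289 358 [0.4636 0.0191 0.085 ]
104 286 358 [0.4708 0.0165 0.085 ]
112 274 359 [0.4773 0.0099 0.085 ]
screw [0.4092 0.024  0.162 ]
[339.2494 201.2419]
collar px 353 368 177 204 361.8863636363636 189.8409090909091
0.035 [353.4149 194.3581] [354.3975 182.82  ]
0.045 [356.5772 192.8213] [357.653  181.2754]
0.055 [359.7188 191.2946] [360.8865 179.7413]
0.065 [362.8399 189.7779] [364.0982 178.2174]
0.075 [365.9407 188.271 ] [367.2884 176.7038]
```

Emit:
jog_arm --increments '[[[0,0,0.06,0,0,0,255],[0,0,0.09,0,0,0,255],[0,0,0.09,0,0,0,255],[0,0,0.07,0,0,0,255],[0,0,0.04,0,0,0,255],[0,0,0.03,0,0,0,255],[0,0,0.01,0,0,0,255],[0,0,0.01,0,0,0,255],[0,0,0,0,0,0,255]]]'

```text
clock: 9.2
tcp_pos: [0.5403, -0.0015, 0.1807]
orientation: [0.0, 0.085, 0.996, 0.0]
wrist_force: [0.0, -0.9, -4.4]
finger_gap: 0.023
grip_force: 79.8
```

Emit:
jog_arm --increments '[[[0,0,0.006,0,0,0,255],[0,0,0.006,0,0,0,255],[0,0,0.004,0,0,0,255],[0,0,0,0,0,0,255]]]'

```text
clock: 9.6
tcp_pos: [0.54, -0.0012, 0.1764]
orientation: [0.0, 0.085, 0.996, 0.0]
wrist_force: [-0.1, 0.1, -3.7]
finger_gap: 0.0229
grip_force: 80.0
```

Emit:
jog_arm --increments '[[[0,0,0.004,0,0,0,255],[0,0,0.004,0,0,0,255],[0,0,0,0,0,0,255]]]'

```text
clock: 9.9
tcp_pos: [0.5405, -0.0009, 0.1756]
orientation: [0.001, 0.084, 0.996, 0.001]
wrist_force: [-0.8, 3.3, 3.9]
finger_gap: 0.023
grip_force: 81.1
```

Emit:
jog_arm --increments '[[[0,0.003,0.002,0,0,0,255],[0,0,0,0,0,0,255],[0,0,0,0,0,0,255]]]'

```text
clock: 10.2
tcp_pos: [0.5407, -0.0006, 0.1756]
orientation: [0.001, 0.084, 0.996, -0.0]
wrist_force: [-1.6, 2.0, 7.4]
finger_gap: 0.0229
grip_force: 81.5
```

```bash
python3 - <<'E'
from h import *
np.set_printoptions(precision=4,suppress=True)
s=env.get_state();print(s['clock'],s['tcp_pos'],q2R(s['orientation']),s['wrist_force'],s['ft_torque'])
E
```

```text
10.2 [ 0.5407 -0.0006  0.1756] [[-0.9858  0.1679  0.0026]
 [ 0.1679  0.9858 -0.0003]
 [-0.0026  0.0002 -1.    ]] [-1.5645  1.9537  7.3676] [0.4973 0.5944 0.2631]
```

Emit:
jog_arm --increments '[[[-0.012,0,0,0,0,0,255],[-0.016,0,0,0,0,0,255],[-0.016,0,0,0,0,0,255],[-0.016,0,0,0,0,0,255],[-0.016,0,0,0,0,0,255],[-0.016,0,0,0,0,0,255],[-0.012,0,0,0,0,0,255],[-0.008,0,0,0,0,0,255],[0,0,0,0,0,0,255]]]'

```text
clock: 11.1
tcp_pos: [0.5674, -0.0053, 0.1755]
orientation: [0.0, 0.084, 0.996, -0.0]
wrist_force: [-3.5, 1.3, 9.6]
finger_gap: 0.0233
grip_force: 81.6
```

```bash
python3 - <<'E'
from h import *
np.set_printoptions(precision=4,suppress=True)
s=env.get_state();print(s['clock'],s['tcp_pos'],s['wrist_force'],s['ft_torque'],s['orientation'])
t=cam('scene')
p=cv2.resize(t['pixels'][120:240,270:430],(800,600),interpolation=cv2.INTER_CUBIC);cv2.imwrite('pics/s4.png',p[:,:,::-1])
c=cam('wrist');save(c,'w4.png');print(spotter.landmark_of('tab_hub','wrist')[:2],spotter.find_in('tab','wrist')[:2],spotter.find_in('tab','scene')[:3])
E
```

```text
11.1 [ 0.5674 -0.0053  0.1755] [-3.5343  1.3367  9.6261] [0.5372 1.0777 0.1369] [ 0.0004  0.0844  0.9964 -0.    ]
[] [{'uv': [269.2, 144.2], 'conf': 0.8}, {'uv': [491.4, 156.5], 'conf': 0.44}] []
```

View pics/s4.png

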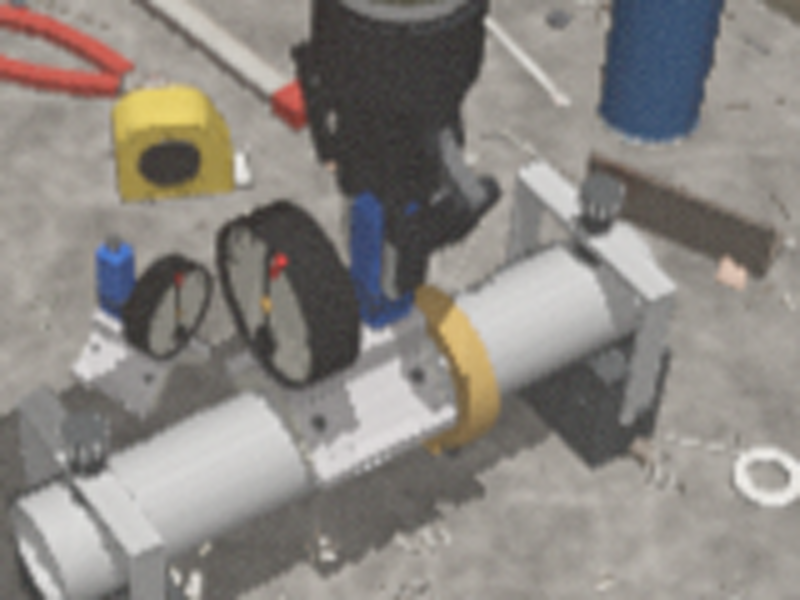

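The head sits astride the pipe, with its rear edge at about (440,395) close to the collar. I'll creep forward.

Emit:
jog_arm --increments '[[[-0.006,0,0,0,0,0,255],[-0.006,0,0,0,0,0,255],[0,0,0,0,0,0,255]]]'

```text
clock: 11.65
tcp_pos: [0.5702, -0.0057, 0.1756]
orientation: [0.0, 0.084, 0.996, -0.0]
wrist_force: [-4.2, 2.3, 9.4]
finger_gap: 0.0235
grip_force: 81.6
```

Emit:
jog_arm --increments '[[[-0.006,0,0,0,0,0,255],[-0.004,0,0,0,0,0,255],[0,0,0,0,0,0,255]]]'

```text
clock: 11.95
tcp_pos: [0.5725, -0.0061, 0.1755]
orientation: [0.0, 0.084, 0.996, -0.0]
wrist_force: [-4.0, 1.3, 10.1]
finger_gap: 0.023
grip_force: 81.6
```

Emit:
jog_arm --increments '[[[-0.005,0,0,0,0,0,255],[-0.005,0,0,0,0,0,255],[0,0,0,0,0,0,255]]]'

```text
clock: 12.25
tcp_pos: [0.575, -0.0066, 0.1755]
orientation: [0.0, 0.084, 0.996, -0.0]
wrist_force: [-4.2, 2.1, 10.3]
finger_gap: 0.023
grip_force: 81.6
```

Emit:
jog_arm --increments '[[[-0.004,0,0,0,0,0,255],[-0.004,0,0,0,0,0,255],[0,0,0,0,0,0,255]]]'

```text
clock: 12.55
tcp_pos: [0.5769, -0.0069, 0.1755]
orientation: [0.0, 0.084, 0.996, -0.0]
wrist_force: [-4.4, 2.1, 9.4]
finger_gap: 0.0234
grip_force: 81.6
```

```bash
python3 - <<'E'
from h import *
np.set_printoptions(precision=4,suppress=True)
s=env.get_state();print(s['clock'],s['tcp_pos'],s['wrist_force'],s['ft_torque'],s['orientation'])
t=cam('scene')
p=cv2.resize(t['pixels'][170:220,325:385],(720,600),interpolation=cv2.INTER_CUBIC);cv2.imwrite('pics/s5.png',p[:,:,::-1])
p=t['pixels'].astype(int);m=(p[:,:,0]-p[:,:,2]>60)&(p[:,:,1]-p[:,:,2]>20);m[:, :335]=0;m[:,380:]=0;m[:170]=0;m[225:]=0
ys,xs=np.nonzero(m)
print('collar px',xs.min(),xs.max(),ys.min(),ys.max(),xs.mean(),ys.mean())
E
```

```text
12.55 [ 0.5769 -0.0069  0.1755] [-4.3741  2.1216  9.4423] [0.556  1.2311 0.2063] [ 0.0002  0.0844  0.9964 -0.0001]
collar px 359 369 180 204 364.0608695652174 192.28695652173914
```

View pics/s5.png

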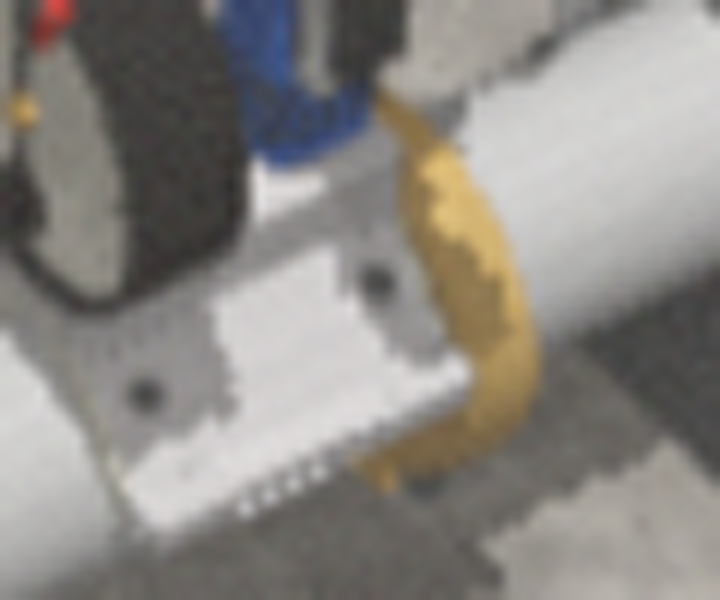

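Head rear edge (470,370 in the crop) is now close to the collar; the force is still just friction.

Emit:
jog_arm --increments '[[[-0.004,0,0,0,0,0,255],[-0.004,0,0,0,0,0,255],[0,0,0,0,0,0,255]]]'

```text
clock: 12.9
tcp_pos: [0.5789, -0.0072, 0.1756]
orientation: [0.0, 0.084, 0.996, -0.0]
wrist_force: [-4.6, 2.1, 10.4]
finger_gap: 0.023
grip_force: 81.6
```

Emit:
jog_arm --increments '[[[-0.004,0,0,0,0,0,255],[-0.002,0,0,0,0,0,255],[0,0,0,0,0,0,255]]]'

```text
clock: 13.2
tcp_pos: [0.579, -0.0073, 0.1756]
orientation: [-0.001, 0.084, 0.996, -0.0]
wrist_force: [-8.3, 2.1, 12.7]
finger_gap: 0.0233
grip_force: 81.9
```

Contact: the TCP stopped at x=0.579 with about 4 N on the collar. Now the tab angle.

```bash
cat >> h.py <<'E'
def tabang(roll=0.,psi=-9.8,verbose=True):
    """tab / hub / needle seen on the dial face; head rocked by -roll about pipe axis"""
    s=env.get_state(); Rt=q2R(s['orientation']); 
    Rh=np.c_[-Rt[:,0],Rt[:,1],-Rt[:,2]]            # head axes from tool (x=-tool x, z=-tool z)
    org=np.array(s['tcp_pos'])+Rh@np.array([-.024,0,-.0806])
    dial=org+Rh@np.array([-.039,0,.093])
    out=[]
    for n in('wrist','scene'):
        c=cam(n);p=c['pixels'].astype(int);pd=proj(c,dial)
        m=(p[:,:,0]>1.8*p[:,:,1])&(p[:,:,0]>1.8*p[:,:,2])&(p[:,:,0]>70)
        go=(p[:,:,0]>p[:,:,2]*1.7)&(p[:,:,1]>p[:,:,2]*1.3)&(p[:,:,0]>90)&~m
        r=np.zeros(m.shape,np.uint8);cv2.circle(r,tuple(int(round(v)) for v in pd),{'wrist':110,'scene':16}[n],1,-1)
        for nm,mm in(('tab',m),('gold',go)):
            ys,xs=np.nonzero(mm&(r>0))
            if not len(xs): continue
            uv=(xs.mean(),ys.mean()); d=ray(c,uv); nx=Rh[:,0]
            for off in ((-.039,-.041) if nm=='tab' else (-.041,)):
                P=c['p']+d*(nx@(org+nx*off-c['p']))/(nx@d); q=Rh.T@(P-dial)
                print(n,nm,len(xs),np.round(uv,1),'px bbox',xs.min(),xs.max(),ys.min(),ys.max(),'head yz',np.round(q[1:]*1000,1),'ang',np.round(np.degrees(np.arctan2(-q[1],q[2])),1),'r',np.round(1000*np.hypot(q[1],q[2]),1))
        print(n,'dial px',np.round(pd,1)); out.append(c)
    return out,dial,Rh
E
python3 - <<'E'
from h import *
(w,sc),dial,Rh=tabang()
print(env.get_state()['wrist_force'])
x,y=[int(v) for v in proj(w,dial)]
a=cv2.resize(w['pixels'][95:235,205:430],(800,498),interpolation=cv2.INTER_CUBIC)
x,y=[int(v) for v in proj(sc,dial)]
cv2.imwrite('pics/w6.png',a[:,:,::-1])
cv2.imwrite('pics/s6.png',cv2.resize(sc['pixels'][y-22:y+22,x-22:x+22],(600,600),interpolation=cv2.INTER_CUBIC)[:,:,::-1])
E
```

```text
wrist tab 517 [270.  144.1] px bbox 252 289 135 154 head yz [-18.   -1.5] ang 94.9 r 18.1
wrist tab 517 [270.  144.1] px bbox 252 289 135 154 head yz [-16.2  11.7] ang 54.1 r 20.0
wrist gold 260 [309.4 175.6] px bbox 261 368 131 251 head yz [-1.1 58.4] ang 1.0 r 58.4
wrist dial px [315.1 144.7]
scene tab 8 [329.9 170.2] px bbox 329 331 169 172 head yz [-7.2 30.4] ang 13.3 r 31.2
scene tab 8 [329.9 170.2] px bbox 329 331 169 172 head yz [-10.1  33.9] ang 16.6 r 35.4
scene gold 2 [327.  178.5] px bbox 327 327 178 179 head yz [ 0.9 -2.2] ang -156.9 r 2.4
scene dial px [328.  177.7]
[-8.96330762  1.78731233 12.35200989]
```

View pics/w6.png

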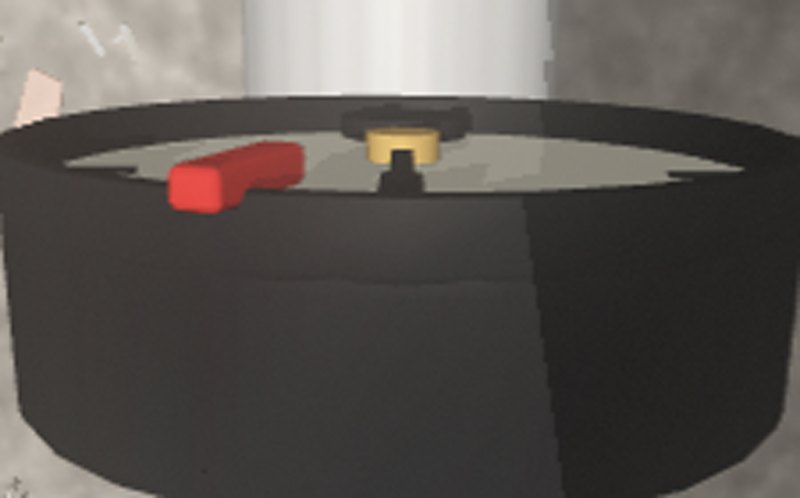

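Wrist crop: the red tab is a radial bar with its outer end at (196,188) and inner end at about (285,165). The gold hub is at (403,145), with the needle straight up at 402. Fitting the angle next.

```bash
python3 - <<'E'
from h import *
from scipy.optimize import least_squares
np.set_printoptions(precision=4,suppress=True)
s=env.get_state();Rt=q2R(s['orientation']);Rh=np.c_[-Rt[:,0],Rt[:,1],-Rt[:,2]]
org=np.array(s['tcp_pos'])+Rh@np.array([-.024,0,-.0806])
c=cam('wrist')
P=lambda x,y,z:proj(c,org+Rh@np.array([x,y,z]))
f=225/800
ob=lambda u,v:np.array([205+u*f,95+v*f])
print('hub front pred',P(-.045,0,.093),P(-.041,0,.093),'obs',ob(403,145),'rim ends',P(-.044,.043,.093),P(-.044,-.043,.093), 'top front',P(-.044,0,.136),'obs',ob(400,195))
for x in(-.046,-.044,-.042,-.040):
    def r(p):
        th,ro,ri,dy=p
        return np.r_[P(x,dy-ro*np.sin(th),.093+ro*np.cos(th))-ob(196,188),P(x,dy-ri*np.sin(th),.093+ri*np.cos(th))-ob(282,165),(P(x,dy,.093)-ob(403,145))[0]]
    q=least_squares(r,[.3,.043,.033,0],x_scale=[.1,.01,.01,.01]);print(x,np.degrees(q.x[0]),q.x[1:],q.fun)
E
```

```text
hub front pred [315.118  129.2287] [315.1314 139.5931] obs [318.3438 135.7812] rim ends [425.2729 131.8292] [205.0234 131.8495] top front [314.4684 150.6194] obs [317.5    149.8438]
-0.046 15.201374716731655 [0.054  0.0383 0.0013] [ 0.3448  0.9036 -0.5752 -1.5071  0.2303]
-0.044 23.084966004015673 [0.042  0.0279 0.0013] [ 0.0215  0.0777 -0.0367 -0.1327  0.0152]
-0.042 37.52946986090174 [0.031  0.0194 0.0012] [-0.1411 -0.8193  0.2441  1.4169 -0.1029]
-0.04 65.11696417307583 [0.0236 0.0141 0.0012] [-0.1198 -1.7609  0.2068  3.0404 -0.0869]
```

Tab at about 23°. Rocking begins, 10° first.

Emit:
jog_arm --increments '[[[0,0.0063,0.0001,0.00556,0,0,255],[0,0.0126,0.0002,0.0111,0,0,255],[0,0.0126,0.0002,0.0111,0,0,255],[0,0.0126,0.0002,0.0111,0,0,255],[0,0.0126,0.0002,0.0111,0,0,255],[0,0.0063,0.0001,0.00556,0,0,255],[0,0,0,0,0,0,255],[0,0,0,0,0,0,255]]]'

```text
clock: 14.15
tcp_pos: [0.5818, 0.0084, 0.1741]
orientation: [-0.008, 0.084, 0.993, -0.087]
wrist_force: [-8.4, 3.7, 10.3]
finger_gap: 0.0239
grip_force: 81.8
```

```bash
cat > st.py <<'E'
from h import *
np.set_printoptions(precision=4,suppress=True)
s=env.get_state();Rt=q2R(s['orientation'])
print(s['clock'],s['tcp_pos'],'roll',np.degrees(np.arctan2(-Rt[2,1],-Rt[2,2])),'Ftool',Rt.T@s['wrist_force'],'F',s['wrist_force'],'T',s['ft_torque'])
u=np.array([np.cos(np.radians(-9.8)),np.sin(np.radians(-9.8)),0]);v=np.array([-u[1],u[0],0])
d=s['tcp_pos']-np.array([.579,-.0073,.085]);print('along',d@u,'lat',d@v,'r',np.hypot(d@v,d[2]),'arc deg',np.degrees(np.arctan2(d@v,d[2])))
E
python3 st.py
```

```text
14.15 [0.5818 0.0084 0.1741] roll 10.03581357093796 Ftool [  8.9172   0.3995 -10.5315] F [-8.3981  3.686  10.3186] T [ 0.5097  2.2856 -0.2887]
along 6.197966445543812e-05 lat 0.015971301871428624 r 0.09051325648708052 arc deg 10.163203103081255
```

Emit:
jog_arm --increments '[[[0,0.0063,0.0001,0.00556,0,0,255],[0,0.0126,0.0002,0.0111,0,0,255],[0,0.0126,0.0002,0.0111,0,0,255],[0,0.0126,0.0002,0.0111,0,0,255],[0,0.0126,0.0002,0.0111,0,0,255],[0,0.0063,0.0001,0.00556,0,0,255],[0,0,0,0,0,0,255],[0,0,0,0,0,0,255],[0,0,0,0,0,0,255],[0,0,0,0,0,0,255],[0,0,0,0,0,0,255],[0,0,0,0,0,0,255],[0,0,0,0,0,0,255],[0,0,0,0,0,0,255],[0,0,0,0,0,0,255],[0,0,0,0,0,0,255]]]'

```text
clock: 15.75
tcp_pos: [0.5844, 0.0234, 0.17]
orientation: [-0.016, 0.083, 0.981, -0.173]
wrist_force: [-8.2, 6.0, 11.7]
finger_gap: 0.0229
grip_force: 81.8
```

```bash
python3 st.py; python3 - <<'E'
from h import *
w=cam('wrist');sc=cam('scene')
a=cv2.resize(w['pixels'][100:180,210:430],(800,291),interpolation=cv2.INTER_CUBIC)
s=env.get_state();Rt=q2R(s['orientation']);Rh=np.c_[-Rt[:,0],Rt[:,1],-Rt[:,2]]
org=np.array(s['tcp_pos'])+Rh@np.array([-.024,0,-.0806]);x,y=[int(round(v)) for v in proj(sc,org+Rh@np.array([-.044,0,.093]))]
b=cv2.resize(sc['pixels'][y-20:y+20,x-26:x+26],(400,308),interpolation=cv2.INTER_CUBIC)
im=np.zeros((600,800,3),np.uint8);im[:291]=a;im[291:599,:400]=b
cv2.imwrite('pics/m7.png',im[:,:,::-1])
print([(t,n,spotter.landmark_of(t,n)[:2]) for t in('needle_hub','tab_hub') for n in('scene','wrist')])
for t in('needle','tab'):
    for n in ('scene','wrist'):
        for d in spotter.cut_out(t,n)[:2]:
            ys,xs=np.nonzero(d['region']);print(t,n,d['conf'],d['uv'],xs.min(),xs.max(),ys.min(),ys.max())
E
```

```text
15.75 [0.5844 0.0234 0.17  ] roll 20.00018679649862 Ftool [  9.1289   0.2505 -12.4851] F [-8.2233  5.9662 11.6644] T [ 0.474   2.0066 -0.618 ]
along 0.00013521209624125816 lat 0.03117971491631484 r 0.09055560462926662 arc deg 20.140028157933845
[('needle_hub', 'scene', [{'uv': [319.1, 170.3], 'conf': 0.55}]), ('needle_hub', 'wrist', [{'uv': [316.2, 137.0], 'conf': 0.6}]), ('tab_hub', 'scene', []), ('tab_hub', 'wrist', [{'uv': [513.2, 139.5], 'conf': 0.57}])]
needle scene 0.18 [323.9, 209.0] 271 404 152 264
needle wrist 0.89 [318.9, 135.2] 290 353 126 148
needle wrist 0.57 [506.8, 138.2] 503 514 127 142
tab wrist 0.8 [270.1, 142.6] 253 291 135 154
```

View pics/m7.png

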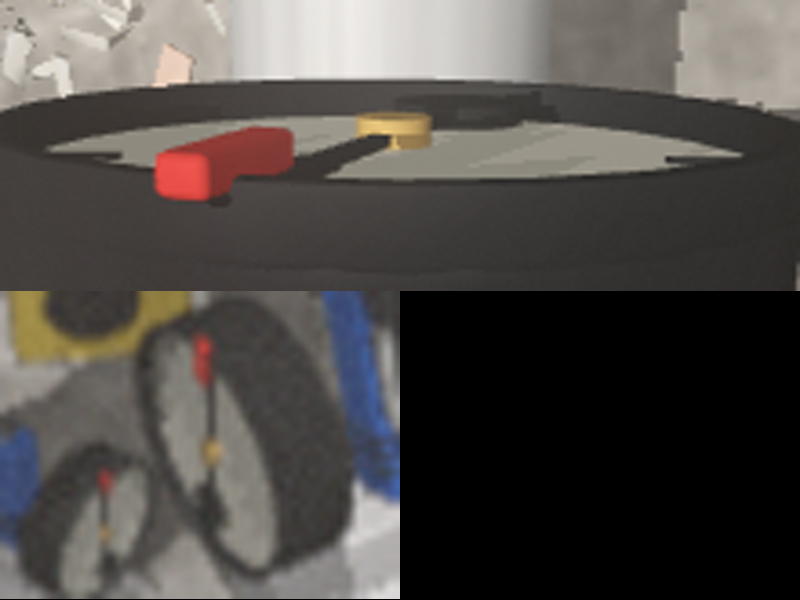

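(Eleven pictures viewed so far, one over the limit, so it's numbers only from here.) Wrist: the needle lies just to the right of the tab's line. Scene: the needle is vertical, with the tab about 1 px to its left, so a few more degrees are needed. I'll fit the tab silhouette numerically.

```bash
cat > fit.py <<'E'
from h import *
from scipy.optimize import differential_evolution as DE
s=env.get_state();Rt=q2R(s['orientation']);Rh=np.c_[-Rt[:,0],Rt[:,1],-Rt[:,2]]
org=np.array(s['tcp_pos'])+Rh@np.array([-.024,0,-.0806])
roll=np.arctan2(-Rt[2,1],-Rt[2,2])
C=[cam('wrist'),cam('scene')];K=8
def red(c):
    p=c['pixels'].astype(int);return ((p[:,:,0]>1.8*p[:,:,1])&(p[:,:,0]>1.8*p[:,:,2])&(p[:,:,0]>60))
W=C[0];mw=red(W);mw[:, :235]=0;mw[:,310:]=0;mw[:120]=0;mw[170:]=0
p=W['pixels'].astype(int);gold=(p[:,:,0]>1.5*p[:,:,2])&(p[:,:,1]>1.25*p[:,:,2])&(p[:,:,0]>80);gold[:,:295]=0;gold[:,340:]=0;gold[:115]=0;gold[160:]=0
gu=np.nonzero(gold)[1];print('gold col',gu.min(),gu.max(),gu.mean(),'rows',np.nonzero(gold)[0].min(),np.nonzero(gold)[0].max())
hub=lambda dy:proj(W,org+Rh@np.array([-.042,dy,.093]))[0]
dy=(gu.min()+gu.max()+0)/2-hub(0);dy=dy/(hub(.001)-hub(0))*.001;print('dy',dy)
S=C[1];ms=red(S);pc=proj(S,org+Rh@np.array([-.041,dy,.093]));z=np.zeros(ms.shape,np.uint8);cv2.circle(z,tuple(int(round(a)) for a in pc),17,1,-1);ms&=z>0
def box(c,th,r,L,x,tx,off):
    P=[]
    for a in(-1,1):
        for b in(-1,1):
            for d in(-1,1):
                rr=r+a*L/2;w=b*.0022
                y=-rr*np.sin(th)-w*np.cos(th)+off[1];zz=.093+rr*np.cos(th)-w*np.sin(th)+off[2]
                P.append(proj(c,org+Rh@np.array([x+d*tx/2+off[0],y,zz])))
    return np.array(P,np.float32)
def iou(c,m,P,x0,y0,w,h):
    H=cv2.convexHull(((P+.5-[x0,y0])*K).astype(np.float32)).astype(np.int32)
    im=np.zeros((h*K,w*K),np.uint8);cv2.fillConvexPoly(im,H,1)
    f=cv2.resize(im.astype(np.float32),(w,h),interpolation=cv2.INTER_AREA);t=m[y0:y0+h,x0:x0+w]
    return np.minimum(f,t).sum()/max(np.maximum(f,t).sum(),1)
def cost(q,rfix=None):
    th,r,L,x,tx,dz=q
    if rfix: r=rfix
    return -iou(W,mw,box(W,th,r,L,x,tx,(0,dy,dz)),235,115,80,60)
if __name__=='__main__':
    print('red px',mw.sum(),ms.sum(),'scene tab uv',[a.mean() for a in np.nonzero(ms)[::-1]],'pred hub',pc)
    for rf in(None,.038):
        q=DE(cost,[(.2,.6),(.034,.042),(.004,.02),(-.048,-.038),(.001,.006),(-.001,.001)],args=(rf,),seed=1,maxiter=60,popsize=10)
        print(rf,np.degrees(q.x[0]),np.round(q.x[1:]*1000,2),-q.fun)
        a=q.x; b=box(S,a[0],rf or a[1],a[2],a[3],a[4],(0,dy,a[5])).mean(0);print('scene pred tab',b)
E
python3 fit.py
```

```text
gold col 308 328 318.7559523809524 rows 131 140
dy 0.0009659619621952268
red px 519 8 scene tab uv [np.float64(316.5), np.float64(161.25)] pred hub [318.93024888 170.82679783]
None 18.681088130586165 [ 40.6   14.71 -45.14   3.     0.48] 0.8889501690864563
scene pred tab [317.1171 158.5357]
0.038 20.944988904385905 [ 38.91  14.85 -44.5    3.16  -0.49] 0.8855383396148682
scene pred tab [317.79718 160.02252]
```

```bash
cat > tri2.py <<'E'
from fit import *
ps=S['pixels'].astype(float)
def cen(wt): ys,xs=np.mgrid[:400,:640];return np.array([(wt*xs).sum(),(wt*ys).sum()])/wt.sum()
R_,G_,B_=[ps[:,:,i] for i in range(3)]
zz=np.zeros((400,640),np.uint8);cv2.circle(zz,tuple(int(round(a)) for a in pc),17,1,-1)
rs=np.clip(R_-np.maximum(G_,B_)-25,0,None)*zz
g0=np.zeros((400,640),np.uint8);cv2.circle(g0,tuple(int(round(a)) for a in pc),4,1,-1)
gs=np.clip(np.minimum(R_,G_)-B_-12,0,None)*g0*(rs<5)
ts,hs=cen(rs),cen(gs);print('scene tab',ts,'gold',hs,(rs>0).sum(),(gs>0).sum())
x,y=[int(round(a)) for a in pc]
yy=slice(y-16,y+4);xx=slice(x-8,x+8)
print((rs[yy,xx]).astype(int));print(gs[y-5:y+6,xx].astype(int))
tw,hw=cen(mw.astype(float)),cen(gold.astype(float))
T,H=tri([(W,tw),(S,ts)]),tri([(W,hw),(S,hs)]);d=Rh.T@(T-H);print('tab-hub head frame mm',d*1000,'ang',np.degrees(np.arctan2(-d[1],d[2])),'hub head',Rh.T@(H-org))
# joint fit with scene relative constraint
ph=proj(S,org+Rh@np.array([-.043,dy,.093]));off=hs-ph;print('scene offset',off)
def cost2(q):
    th,r,L,x_,tx,dz=q
    b=box(S,th,r,L,x_,tx,(0,dy,dz)).mean(0)+off
    return cost(q)+.05*np.sum((b-ts)**2)
for _ in range(1):
    q=DE(cost2,[(.2,.6),(.034,.042),(.004,.02),(-.048,-.038),(.001,.006),(-.001,.001)],seed=2,maxiter=60,popsize=10)
    a=q.x;print('joint',np.degrees(a[0]),np.round(a[1:]*1000,2),q.fun,cost(a),box(S,a[0],a[1],a[2],a[3],a[4],(0,dy,a[5])).mean(0)+off-ts)
E
python3 tri2.py
```

```text
gold col 308 328 318.7559523809524 rows 131 140
dy 0.0009659640141634612
scene tab [315.78699862 161.79391425] gold [319.10928962 171.45355191] 25 12
[[ 0  0  0  0  0  0  0  0  0  0  0  0  0  0  0  0]
 [ 0  0  0  0  0  0  0  0  0  0  0  0  0  0  0  0]
 [ 0  0  0  0  0  0 28 61  8  0  0  0  0  0  0  0]
 [ 0  0  0  0  0  0 34 92 27  0  0  0  0  0  0  0]
 [ 0  0  0  0  0  0 30 61  9  0  0  0  0  0  0  0]
 [ 0  0  0  0  0  0 42 61  6  0  0  0  0  0  0  0]
 [ 0  0  0  0  0  0 32 59  8  0  0  0  0  0  0  0]
 [ 0  0  0  0  0  0  0 42  1  0  0  0  0  0  0  0]
 [ 0  0  0  0  0  0  0  2  0  0  0  0  0  0  0  0]
 [ 0  0  0  0  0  0  0  0  0  0  0  0  0  0  0  0]
 [ 0  0  0  0  0  0  0  0  0  0  0  0  0  0  0  0]
 [ 0  0  0  0  0  0  0  0  0  0  0  0  0  0  0  0]
 [ 0  0  0  0  0  0  0  0  0  0  0  0  0  0  0  0]
 [ 0  0  0  0  0  0  0  0  0  0  0  0  0  0  0  0]
 [ 0  0  0  0  0  0  0  0  0  0  0  0  0  0  0  0]
 [ 0  0  0  0  0  0  0  0  0  0  0  0  0  0  0  0]
 [ 0  0  0  0  0  0  0  0  3  0  0  0  0  0  0  0]
 [ 0  0  0  0  0  0  0  0  0  0  0  0  0  0  0  0]
 [ 0  0  0  0  0  0  0  0  0  0 
[... 221 characters left out ...]
0]
 [ 0  0  0  0  0  0  0  0  0  0  0  0  0  0  0  0]
 [ 0  0  0  0  0  0  0  4 14  5  0  0  0  0  0  0]
 [ 0  0  0  0  0  0  0 14 38 26  0  0  0  0  0  0]
 [ 0  0  0  0  0  0  0 11 30 17  0  0  0  0  0  0]
 [ 0  0  0  0  0  0  0  4 15  5  0  0  0  0  0  0]
 [ 0  0  0  0  0  0  0  0  0  0  0  0  0  0  0  0]
 [ 0  0  0  0  0  0  0  0  0  0  0  0  0  0  0  0]
 [ 0  0  0  0  0  0  0  0  0  0  0  0  0  0  0  0]]
tab-hub head frame mm [ -5.18068273 -13.18446319  34.39746743] ang 20.971703222174344 hub head [-0.04181142  0.00095434  0.09133349]
scene offset [0.89135963 0.30401378]
joint 20.446195667272278 [ 37.8   16.34 -44.63   2.99  -0.98] -0.3850757212171378 -0.8624284 [ 2.81239934 -1.27963435]
```

```bash
sed -i "s/^zz=.*/zz=np.zeros((400,640),np.uint8);x,y=[int(round(a)) for a in pc];zz[y-18:y-4,x-6:x+10]=1/; s/print((rs.*//" tri2.py; cat >> tri2.py <<'E'
for k in range(-1,2):
    d=Rh.T@(tri([(W,tw),(S,ts+[k*.3,0])])-H);print(k,d*1000,np.degrees(np.arctan2(-d[1],d[2])))
# needle: dark pixels in wrist between hub and tab, on face plane
gr=cv2.cvtColor(W['pixels'],cv2.COLOR_RGB2GRAY).astype(int)
for r in range(132,151,2): print(r,gr[r,284:326:2])
for x_ in(-.040,-.041,-.042,-.043):
    print(x_,[np.round(proj(W,org+Rh@np.array([x_,dy-r*np.sin(roll),.093+r*np.cos(roll)])),1) for r in(.005,.01,.02,.03)])
E
python3 tri2.py
```

```text
gold col 308 328 318.8047337278106 rows 131 140
dy 0.0009659575195579697
scene tab [317.83305509 159.1869783 ] gold [319.10497238 171.35359116] 17 11
tab-hub head frame mm [ -2.6243849  -13.79863999  38.51575   ] ang 19.71055423786024 hub head [-0.04181912  0.00095821  0.09159876]
scene offset [0.88158742 0.20275963]
joint 18.684088971856568 [ 40.99  15.05 -44.96   3.01  -0.88] -0.8842953469209018 -0.8903577 [ 0.340494   -0.07287223]
-1 [ -2.9610697  -13.64918334  38.7519201 ] 19.403259548413047
0 [ -2.6243849  -13.79863999  38.51575   ] 19.71055423786024
1 [ -2.28782666 -13.94849497  38.27989537] 20.02081685776189
132 [111 111 132 132 133 133 133 152 153 153 153 152 146 138 121 119 112 111
 112 119 119]
134 [151 152 152 152 152 152 152 152 153 152 153 153 161 188 194 199 196 191
 184 173 159]
136 [ 84  85  85 126 152 152 152 152 152 152 152 152 160 187 164 167 196 190
 183 173 158]
138 [ 82  82  81 103 140 139 143 152 152 152 151  98  61  60  60  59  59 157
 131 128 125]
140 [ 80  80  81 109 151 151 151 151 101  60  60  59  58  59  59  59 103 190
 130 129 125]
142 [ 79  78  79 100  92  95  58  58  58  57  58  59  58  73 117 151 151 152
 151 151 151]
144 [ 77  78  78  74  56  57  55  56  57  57  57  95 139 138 139 139 139 139
 139 139 139]
146 [ 77  76  71  58  54  56  56  55  55  57 139 139 139 138 138 139 138 138
 138 138 139]
148 [ 57  54  53  54  54  54  55  57 115 114 137 138 138 137 138 137 138 138
 138 138 138]
150 [70 69 69 70 69 66 65 66 61 61 61 61 61 57 58 56 57 58 57 56 56]
-0.04 [array([313.6, 143.9]), array([308.8, 145.8]), array([298.2, 150.2]), array([285.7, 155.2])]
-0.041 [array([313.6, 141.3]), array([308.8, 143.1]), array([298.1, 147.2]), array([285.6, 152.1])]
-0.042 [array([313.5, 138.6]), array([308.8, 140.4]), array([298. , 144.3]), array([285.5, 148.9])]
-0.043 [array([313.5, 135.9]), array([308.7, 137.6]), array([298. , 141.3]), array([285.4, 145.6])]
```

```bash
python3 - <<'E'
from fit import *
p=W['pixels'].astype(int)
for r in range(133,157): print(r,''.join('#' if mw[r,c] and p[r,c,0]>190 else '+' if mw[r,c] and p[r,c,0]>140 else '-' if mw[r,c] else '.' for c in range(250,296)))
for th in(19,20,21,22,23):
    t=np.radians(th);print(th,[(int(x_*1e4),[tuple(np.round(proj(W,org+Rh@np.array([x_,dy-r*np.sin(t)-w*np.cos(t),.093+r*np.cos(t)-w*np.sin(t)])),1)) for r in(.032,.043,.045) for w in(-.0022,.0022)]) for x_ in(-.047,-.044)])
E
```

```text
gold col 308 328 318.70414201183434 rows 131 140
dy 0.0009659633290425226
133 ..............................................
134 ..............................................
135 ............................----++++++........
136 ........................+++++++++++-----......
137 ....................++++++++++++--------......
138 .................++++++++++++-----------......
139 .............++++++++++++---------------......
140 .........+++++++++++++------------------......
141 ......+++++++++++++---------------------......
142 ...+##########+++-----------------------......
143 ...#############+------------------------.....
144 ...##############+-----------------------.....
145 ...##############+----------------------......
146 ..+##############+---------------------.......
147 ..+##############+-------------------.........
148 ..+##############+-------.....................
149 ..-##############+------......................
150 ..-##############+------......................
151 ..-##############+-----.......................
152 ...+#############+-----.......................
153 ..
[... 2017 characters left out ...]
loat64(272.9), np.float64(142.7)), (np.float64(267.3), np.float64(149.1)), (np.float64(253.5), np.float64(148.1)), (np.float64(263.5), np.float64(150.2)), (np.float64(249.5), np.float64(149.2))])]
23 [(-470, [(np.float64(283.6), np.float64(133.4)), (np.float64(270.9), np.float64(132.7)), (np.float64(264.3), np.float64(137.9)), (np.float64(250.6), np.float64(137.1)), (np.float64(260.3), np.float64(138.8)), (np.float64(246.4), np.float64(138.0))]), (-440, [(np.float64(283.9), np.float64(143.4)), (np.float64(271.3), np.float64(142.6)), (np.float64(264.8), np.float64(148.9)), (np.float64(251.2), np.float64(147.9)), (np.float64(260.9), np.float64(150.1)), (np.float64(247.1), np.float64(149.0))])]
```

The tab fits at about 20.7°; the needle matches the model at 20.0°. A final small rock, then settle.

Emit:
jog_arm --increments '[[[0,0.0044,0,0.004,0,0,255],[0,0,0,0,0,0,255],[0,0,0,0,0,0,255],[0,0,0,0,0,0,255],[0,0,0,0,0,0,255],[0,0,0,0,0,0,255],[0,0,0,0,0,0,255],[0,0,0,0,0,0,255],[0,0,0,0,0,0,255],[0,0,0,0,0,0,255],[0,0,0,0,0,0,255],[0,0,0,0,0,0,255],[0,0,0,0,0,0,255],[0,0,0,0,0,0,255],[0,0,0,0,0,0,255],[0,0,0,0,0,0,255]]]'

```text
clock: 18.25
tcp_pos: [0.5846, 0.0244, 0.1696]
orientation: [-0.016, 0.082, 0.98, -0.179]
wrist_force: [-7.9, 6.4, 11.2]
finger_gap: 0.0229
grip_force: 81.9
```

```bash
python3 st.py; python3 - <<'E'
from fit import *
gr=cv2.cvtColor(W['pixels'],cv2.COLOR_RGB2GRAY).astype(int)
for r in(140,142,144): 
    k=np.nonzero(gr[r,290:325]<80)[0]+290;print(r,k.min(),k.max(),k.mean())
print('pred',[np.round(proj(W,org+Rh@np.array([-.042,dy-r*np.sin(roll),.093+r*np.cos(roll)])),1) for r in(.01,.02)])
E
```

```text
18.25 [0.5846 0.0244 0.1696] roll 20.714707382402334 Ftool [  8.8611   0.7335 -12.237 ] F [-7.8745  6.4242 11.2038] T [ 0.3545  1.5987 -0.5894]
along 0.00013646168623567426 lat 0.03222435905187359 r 0.09056230758392585 arc deg 20.844032762923106
gold col 308 328 318.7559523809524 rows 131 140
dy 0.00095918830616792
140 301 315 308.0
142 295 310 302.5
144 290 305 297.5
pred [array([308.4, 140.3]), array([297.4, 144.2])]
```

```bash
python3 -c "
from workcell import ticket; print(ticket.hand_in())"
```

```text
the job is handed in; nothing more can be done
None
```

Handed in at about 18 s: the head is held seated on the pipe, touching the collar with about 4–9 N (it slips at 18 N), and rocked 20.7° with the needle on the red tab. The tab's angle is my fit from the images, about ±1–2°, and I viewed 11 pictures, one over the limit of 10.

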